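# Unlock the die slide whose screw may be left- or right-handed, and hook it out

## Task

Get the die slide out so that the die can be changed. Its lock screw may be left- or right-handed: gently try the red-knobbed bar on top of the green die block both ways, never forcing it against the tight side, and turn it the way it gives as far as it goes; then catch the yellow eye under the block's ledge with the wooden-handled pull hook and draw the slide out to its stop. Leave the hook set down on the bench, clear of the eye, and leave the other things on the bench where they are.

Things in the scene. Friction and masses are not known exactly. Their poses are not given: they have to be found in the camera images.
- die_block: Green steel die block fixed to the bench, 140 (x) x 180 (y) x 110 high; origin at the centre of its underside, z up, yaw within 0.3 rad. Top plate z 95-110 over the whole footprint, with the lock screw's boss (radius 18, to z 122) at x 0, y 25. The housing below fills only y -10 to 90: on the -y side the plate overhangs as a ledge. The slide comes out along the block's -y.
- ledge_lip (a point): Middle of the lower edge of the ledge's lip (block 0, -90, 95). The ledge overhangs 80 mm, open at front and sides; the space under it is free from z = 10 (top of the base plate) to z = 95. Parts of the hook must pass under it and above the eye.
- lock_bar: Steel cross bar of the lock screw, 12 thick, red 20 mm balls centred 80 either side of the axis, hub radius 13; origin on the axis at mid-bar, z = 145; x along the bar, z up. It only turns; 29 mm free below it. At the start (tight) it lies along the block's x. The free way takes 3 to 4 N at 60 mm; the other way comes up hard within 0.1 rad. Never force that side: at most 25 N there.
- lock_seat: Steel collar on top of the block (radius 18, block z 110 to 122, centred at block x 0, y 25) with the threaded seat inside, fixed to the block; its origin and axes are the same as the block's. It takes the load when the screw is turned against its tight side.
- lock_screw (a joint): Angle of the lock screw (rad): 0 = tight, as at the start; positive counter-clockwise from above. Only one sense is free, unknown beforehand and different between episodes; that way it turns to a stop at 1.4 (or -1.4) and stays where left. Tight, it locks the slide; turned by 0.9 rad or more it frees it.
- pull_eye: Yellow pull eye on the slide's end: flat horizontal ring, mean diameter 40, of 7 mm bar (opening 33); origin at its centre, z = 37.5, on the block's centre line, with the slide in at block y = -36 (54 mm in from the lip, under the ledge). Its axes are parallel to the block's; it moves only with the slide, along the block's -y.
- die_slide (a joint): Travel of the die slide (steel bar 42 wide, z 24 to 51) out along the block's -y, in m: 0 in, as at the start, 0.10 at its outer stop. Friction about 3 N; it stays where it is left.
- hook: Pull hook, 0.3 kg (0.24 to 0.36), standing on the bench on its wooden block grip 60 (x) x 30 (y) x 55 high; origin at the centre of the grip's underside, x along the rod, z up. A 7 mm steel rod leaves the grip at z = 40 and runs along +x to x = 190, where it is bent straight down, ending at z = 14 (outer tip). It can be gripped from above across the 30 mm.
- hook_tip (a point): Lower end of the hook's down-turned tip (190, 0, 14 in the hook's frame).
- grease_can: Bystander: can with red label, 60 dia. x 90 high, upright; origin at the centre of its underside.
- spanner: Bystander: steel spanner 180 long lying on the bench along its x; origin under its middle.
- pulley: Bystander: dark steel pulley 80 dia. x 36 high, lying flat; origin at the centre of its underside.
Things that resemble listed ones, but are neither listed nor needed, are in the scene too. Leave any black or blue look-alike of the hook alone.

How it is judged:
By the outcome, as a careful person would: the job done as asked, in the order asked, and still so for the second after the job is handed in, with the robot touching nothing.
It also fails if it takes over 64 s, if anything falls off the work surface, if the arm or the gripper's body presses on something with over 40 N, if the wrist force passes 120 N, or if a joint passes its speed limit or range.

## Robot

A 6-joint arm with a two-finger parallel gripper is mounted at the origin on the work surface. World frame = base frame: x ahead of the robot, y to its left, z up, the work surface at z = 0. Lengths are in m, angles in rad, forces in N, time in s.
With the tool pointing down it reaches from about 0.275 to 1 m from the base axis. Payload 8.4 kg.
Tool frame: the origin (TCP) lies where the fingers leave the gripper's body, on its centre line; the fingertips stand 73 mm ahead of it and the grasp point (between the pads) lies 54 mm ahead of it (env.finger_overhang is the z of the fingertips in the tool frame, in m); z points along the fingers, y is the line along which they close (so a half turn about z gives the same grasp; the last joint's range is limited). The gripper opens to 85 mm and grips with 20 to 120 N. Pads are 22 mm wide; open, the fingers measure 114 mm over their backs; the gripper's body (76 mm by 85 mm) begins 54 mm behind the grasp point. The pads swing forward as they close: fully open they stand 13 mm farther back than shut.
Start: joints at [1.197, 0.353, 1.633, -0, 1.155, -0.002], TCP at [0.227, 0.582, 0.304] pointing down, gripper open.
Joint ranges: [-2.63, 2.63], [-0.92, 2.1], [0.06, 2.66], [-1.3, 4.44], [0, 2.69], [-3.02, 3.02]. Speed limits (rad/s): [2.22, 2.22, 2.79, 3.14, 3.14, 3.14].

## Interface

Orientations are given as a unit quaternion [x, y, z, w].
In Python, from rig import env, viewer, ticket gives the robot as it stands.
- The arm moves only by the tool apply_moves, never from a script. Its argument "commands" is a list of rows, each a list of 3 entries, a list of its own where there are three numbers: the shift along the tool's x, y, z each as a share of 0.5 m, from -1 to 1, then the turn, a rotation vector about the tool's x, y, z each as a share of pi rad, from -1 to 1, then the opening, from 0 (shut) to 1 (fully open). In form: [[[x, y, z], [ax, ay, az], claw], ...]. A call has 1 to 8 rows; each row shifts and turns the commanded pose from where the row before left it, along the tool's axes as they then stand; what a row does not reach is not made up. A row lasts 1/8 s, in which the tool goes at most 62.5 mm and 10.7 degrees, less where a joint would pass 70% of its speed; a pose out of reach is approached as far as the arm can. A call with a number of a shift or a turn outside -1 to 1 is refused whole. A call with a gripper value outside its range is refused whole. The fingers move at their own pace and stop on an object; "newtons" is the grip in N (left out, the last holds). Time passes only in rows, so rows that do not move let the fingers close. It gives the time, the measured TCP pose, the force, the opening and the grip force at its end, in the units of the state.
- env.get_state(): the state, without advancing time (a new reading comes with each control period).
- viewer.snapshot(name): name is "scene" or "side" or "wrist"; returns the picture (400x640x3 uint8, red, green, blue); there is no depth.
- viewer.camera_info(name): a dict with "camera_matrix" (3x3 intrinsics, pixels), "k1" (the pictures are not rectified: a ray, as slopes to the right and down, at radius r is drawn at 1 + k1 r^2 times it, then the intrinsics apply), "pose" (4x4, takes a point from camera to world coordinates). Camera axes: x right, y down, z forward; pixel columns grow to the right and rows downward; lengths in m; the calibration is good to about 2 mm. A picture is of the moment at which its call begins: read the wrist's pose just before it. camera_info takes no time and is no camera call; for the wrist camera it gives the pose at the moment of the call.
- ticket.finish_job(): hands the job in; it is judged then, once.
The state is a dict: "time_s": time; "joints": joint angles; "joint_velocities": joint speeds; "effort": joint torques, N m; "tool_pos": TCP position; "ee_rot": TCP orientation; "ft_force": force on the tool from outside, world axes, zero at the start; "torque": the same for the moment, N m; "width": finger opening in m; "gripper_force": force on a finger pad.
Only numpy, scipy, OpenCV 4.12 (cv2) and the standard library are available. Lean on these libraries where they do the work, as an engineer would, in place of code of your own. Each camera call takes 0.05 s, during which the arm holds its last target. There are 200 camera calls.

## Working session

There is one attempt and no reset: what is moved stays moved. The work goes in short steps, Python scripts to look and compute and a tool call to move; the robot and the scene stay as the last step left them, time stands still between calls to the robot, and variables do not carry over. Pictures are saved under pics/ and viewed, at most 10 in all, crops included, and the job is handed in when it is done.

Besides the shell and the picture viewer there is one more tool, called after "Call:" in YAML: its name, and indented under it one key for each argument. apply_moves: Moves the arm, as the interface text tells. Shift numbers are shares of 0.5 m and turn numbers shares of pi rad, none past 1 either way. Its arguments: {"type":"object","properties":{"commands":{"type":"array","items":{"type":"array"}},"newtons":{"type":"number"}},"required":["commands"]}

```bash
mkdir -p pics; ls
cat > h.py <<'E'
import numpy as np, cv2
from rig import env, viewer, ticket
from scipy.spatial.transform import Rotation as R
def ray(info,u,v):
    K=np.array(info["camera_matrix"]);P=np.array(info["pose"]);k=info["k1"]
    xd=(u-K[0,2])/K[0,0];yd=(v-K[1,2])/K[1,1];s=1.0
    for _ in range(30): s=1/(1+k*(xd*xd+yd*yd)*s*s)
    d=P[:3,:3]@np.array([xd*s,yd*s,1]);return P[:3,3],d
def onz(info,u,v,z):
    o,d=ray(info,u,v);return o+d*(z-o[2])/d[2]
def tri(rs):
    A=np.zeros((3,3));b=np.zeros(3)
    for o,d in rs:
        d=d/np.linalg.norm(d);M=np.eye(3)-np.outer(d,d);A+=M;b+=M@o
    p=np.linalg.solve(A,b);return p
def proj(info,p):
    K=np.array(info["camera_matrix"]);P=np.array(info["pose"]);k=info["k1"]
    q=P[:3,:3].T@(np.array(p)-P[:3,3]);x,y=q[:2]/q[2];s=1+k*(x*x+y*y)
    return np.array([K[0,0]*x*s+K[0,2],K[1,1]*y*s+K[1,2]])
def snap(n,f):
    im=viewer.snapshot(n);cv2.imwrite("pics/"+f+".png",cv2.cvtColor(im,cv2.COLOR_RGB2BGR));return im
E
python3 - <<'E'
from h import *
import pickle
infos={}
for n in ("scene","side","wrist"):
    infos[n]=viewer.camera_info(n); snap(n,n+"0")
    print(n,np.round(infos[n]["pose"],3).tolist(),infos[n]["k1"],np.array(infos[n]["camera_matrix"])[0,0])
pickle.dump(infos,open("i0.pkl","wb"))
print(env.get_state())
a=cv2.imread("pics/scene0.png")
E
```

```text
pics
scene [[0.351, 0.544, -0.762, 1.635], [0.936, -0.209, 0.282, -0.377], [-0.006, -0.812, -0.583, 0.934], [0.0, 0.0, 0.0, 1.0]] -0.026116384352930344 476.40416582419414
side [[-0.957, -0.232, 0.173, 0.414], [-0.289, 0.727, -0.623, 0.653], [0.019, -0.646, -0.763, 0.871], [0.0, 0.0, 0.0, 1.0]] 0.007627857323865611 364.52827430582073
wrist [[0.363, 0.889, 0.279, 0.155], [0.932, -0.346, -0.11, 0.611], [-0.001, 0.3, -0.954, 0.372], [0.0, 0.0, 0.0, 1.0]] -0.031005394023709037 290.27382130535455
{'time_s': 0.15, 'joints': array([ 1.19660494e+00,  3.53475399e-01,  1.63395333e+00,  7.09143407e-06,
        1.15522796e+00, -2.39350184e-03]), 'joint_velocities': array([-1.03899376e-03, -3.24394212e-03, -2.17298952e-03,  2.38776001e-04,
        4.71433352e-05,  7.44298129e-04]), 'effort': array([-4.77686899e-04, -6.05634785e+01, -3.42336845e+01,  8.88735997e-06,
        6.03803448e-03, -6.91770992e-05]), 'tool_pos': array([0.22694558, 0.58202971, 0.30334691]), 'ee_rot': array([ 1.84831445e-01,  9.82770092e-01, -5.22007635e-04, -1.02769923e-04]), 'ft_force': array([ 0.42021531,  0.01036501, -0.13497113]), 'torque': array([-0.01686581,  0.02400491,  0.04175221]), 'gripper_force': 0.0, 'width': 0.0853662569130634}
```

View pics/scene0.png

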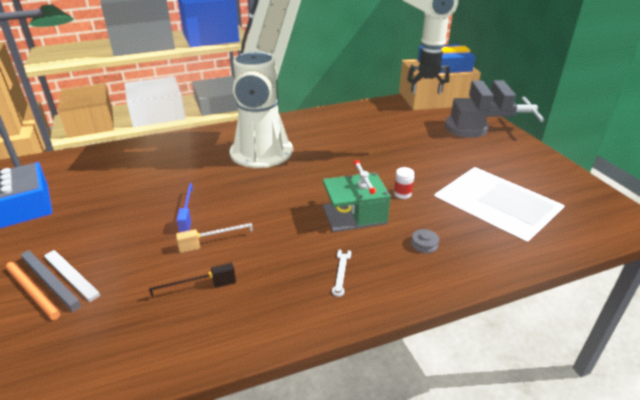

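View pics/side0.png

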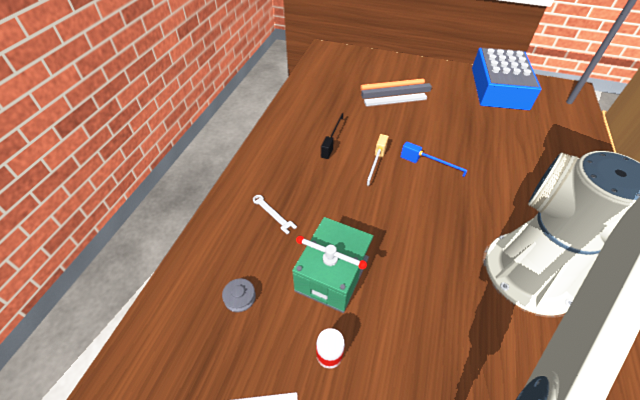

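```bash
cat >> h.py <<'E'
def tiles(specs,out):
    T=[]
    for f,x,y,w,h,s in specs:
        a=cv2.resize(cv2.imread("pics/"+f+".png")[y:y+h,x:x+w],None,fx=s,fy=s,interpolation=cv2.INTER_CUBIC)[:300,:400]
        for g in range(x-x%10+10,x+w,10):
            cv2.line(a,(int((g-x+.5)*s),0),(int((g-x+.5)*s),8 if g%50 else 20),(255,255,255),1)
            if g%20==0: cv2.putText(a,str(g),(int((g-x+.5)*s)-10,20),0,.35,(255,255,255),1)
        for g in range(y-y%10+10,y+h,10):
            cv2.line(a,(0,int((g-y+.5)*s)),(8,int((g-y+.5)*s)),(255,255,255),1)
            if g%20==0: cv2.putText(a,str(g),(10,int((g-y+.5)*s)+4),0,.35,(255,255,255),1)
        c=np.zeros((300,400,3),np.uint8);c[:a.shape[0],:a.shape[1]]=a;T.append(c)
    while len(T)%2: T.append(np.zeros((300,400,3),np.uint8))
    cv2.imwrite("pics/"+out+".png",np.vstack([np.hstack(T[i:i+2]) for i in range(0,len(T),2)]))
E
python3 -c "
from h import *
tiles([('scene0',305,150,100,82,3.6),('scene0',168,205,100,60,4),('side0',285,215,100,98,3.05),('side0',350,125,80,65,4.6)],'t1')"
```

```text
(no output)
```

View pics/t1.png

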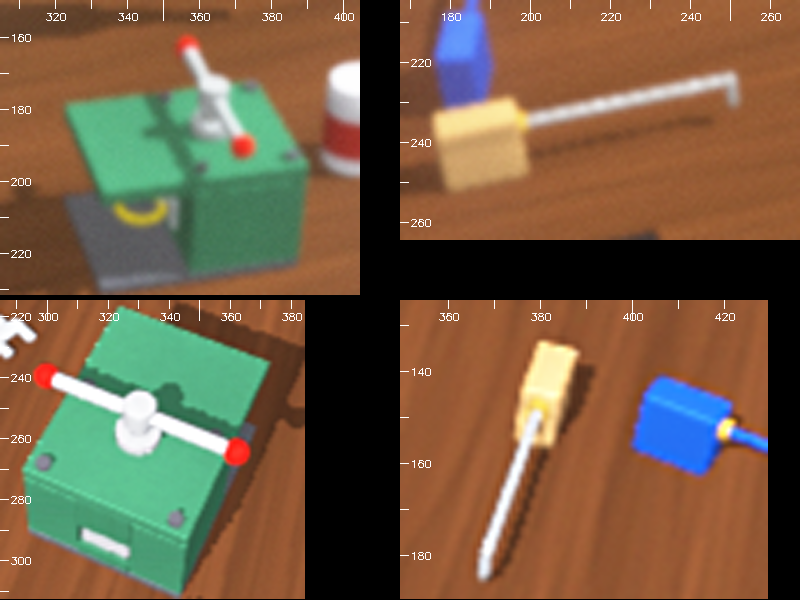

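Scene view: the wooden-handled hook is at (187,234) with its tip at (251,229). Its look-alikes are blue at (184,215) and black at (222,275). In the side view the wooden one is at (382,140), blue at (411,152) and black at (327,147). I choose the wooden-handled one, and the crop confirms it. The green block has red balls at scene (357,162) and (372,190), and the eye is at (344,209).

Run:
```python
from h import *
import pickle
I=pickle.load(open("i0.pkl","rb"));S,D=I["scene"],I["side"]
def t(n,a,b):
    p=tri([ray(S,*a),ray(D,*b)]);print(n,np.round(p,4),np.round(proj(S,p)-a,1),np.round(proj(D,p)-b,1));return p
a=t("ballfar",(372,190.3),(299.3,239.1));b=t("ballnear",(356.7,162.3),(361.9,264.3));print((a+b)/2,np.arctan2(*(a-b)[1::-1]))
c=[t("lipnearR",(322.8,178.4),(373,234.5)),t("lipfar",(333.7,203.1),(324.2,216.8)),t("rearfar",(389.8,193.9),(292.4,270.2)),t("rearnear",(377.8,172.6),(344.5,293.5))]
m=np.mean(c,0);print("blk",m,np.linalg.norm(c[0]-c[1]),np.linalg.norm(c[1]-c[2]),np.arctan2(*(c[1]-c[0])[1::-1]),np.arctan2(*(c[2]-c[3])[1::-1]),np.arctan2(*(c[2]-c[1])[1::-1])-np.pi/2)
g=t("grip",(187,233.8),(381.9,140));r=t("rod0",(198,235.3),(380,148.9));e=t("bend",(251.3,223.3),(368.2,181.7));l=t("tip",(251.5,230.8),(367.8,185))
print(np.arctan2(*(e-g)[1::-1]),np.linalg.norm((e-g)[:2]))
print("eye scene bottom arc", onz(S,343.7,211.7,.0375))
```

```text
ballfar [0.6035 0.1857 0.1444] [-0.2 -0.1] [-0.2  0.2]
ballnear [0.4434 0.2097 0.1462] [-0.2 -0.1] [-0.2  0.2]
[0.52343237 0.19772759 0.14527293] -0.14858795045334872
lipnearR [0.438  0.0938 0.109 ] [-0.5 -0.3] [-0.5  0.5]
lipfar [0.5742 0.0753 0.1075] [-0.5 -0.3] [-0.5  0.4]
rearfar [0.5977 0.2521 0.1108] [0.1 0. ] [ 0.1 -0.1]
rearnear [0.467  0.2743 0.1075] [-0.8 -0.4] [-1.   0.8]
blk [0.51924412 0.17387348 0.10870875] 0.13743985195233935 0.17838295055877987 -0.1350946142500515 -0.16815979922980848 -0.1320957626605348
grip [ 0.4921 -0.353   0.0518] [-0.2 -0.2] [-0.2  0.2]
rod0 [ 0.4909 -0.323   0.0364] [-0.2 -0.2] [-0.2  0.2]
bend [ 0.4951 -0.1596  0.0369] [0.4 0.3] [ 0.3 -0.3]
tip [ 0.4972 -0.1642  0.013 ] [-0.5 -0.4] [-0.4  0.4]
1.5554039026854334 0.1934550098913045
eye scene bottom arc [0.54070797 0.12618294 0.0375    ]
```

View pics/wrist0.png

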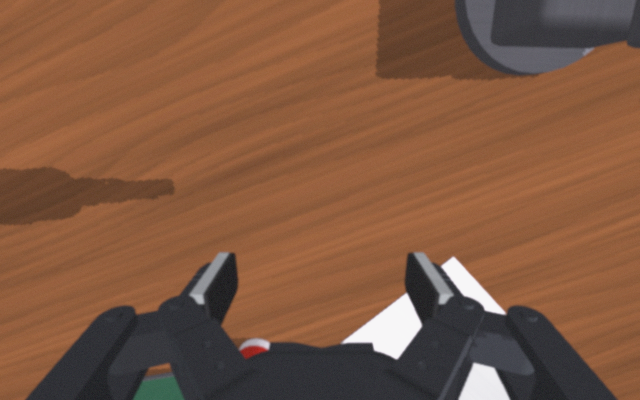

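Call:
apply_moves:
  commands:
    - [[-0.09,-0.066,0],[0,0,0],0.35]
    - [[-0.09,-0.066,0],[0,0,0],0.35]
    - [[-0.09,-0.066,0],[0,0,0],0.35]
    - [[-0.09,-0.066,0],[0,0,0],0.35]
    - [[-0.09,-0.066,0],[0,0,0],0.35]
    - [[-0.09,-0.066,0],[0,0,0],0.35]
    - [[-0.09,-0.066,0],[0,0,0],0.35]
    - [[-0.09,-0.066,0],[0,0,0],0.35]

```text
time_s: 1.15
tool_pos: [0.4672, 0.2039, 0.3039]
ee_rot: [0.185, 0.983, 0.0, 0.0]
ft_force: [0.6, 0.2, -0.3]
width: 0.0298
gripper_force: 0.0
```

Call:
apply_moves:
  commands:
    - [[0,0,0],[0,0,-0.036],0.35]
    - [[0,0,0],[0,0,-0.036],0.35]
    - [[0,0,0],[0,0,0],0.35]
  newtons: 20

```text
time_s: 1.52
tool_pos: [0.4665, 0.2053, 0.3037]
ee_rot: [0.073, 0.997, -0.0, -0.0]
ft_force: [-0.1, 0.3, 0.4]
width: 0.0299
gripper_force: 0.0
```

```bash
cat >> h.py <<'E'
def go(p,yaw):
    "remaining delta in tool axes (shares); yaw = world angle of tool y"
    s=env.get_state();Rm=R.from_quat(s["ee_rot"]).as_matrix()
    d=Rm.T@(np.array(p)-s["tool_pos"]);y=np.arctan2(Rm[1,1],Rm[0,1])
    dy=(yaw-y+np.pi/2)%np.pi-np.pi/2
    print("t",round(s["time_s"],2),"pos",np.round(s["tool_pos"],4),"F",np.round(s["ft_force"],1),"w",round(s["width"],4),"g",round(s["gripper_force"],1),"yaw",round(y,3),"tilt",np.round(Rm[:2,2],3))
    print("shift share",np.round(d/.5,4),"turn z share",round(-dy/np.pi,4),"j",np.round(s["joints"],2))
PSI=-.148; bx=np.array([np.cos(PSI),np.sin(PSI),0]); by=np.array([-np.sin(PSI),np.cos(PSI),0]); AX=np.array([.5234,.1977,0]); BO=AX-.025*by
E
python3 -c "
from h import *
go(AX-.056*bx+[0,0,.201],np.pi/2+PSI)"
```

```text
t 1.52 pos [0.4665 0.2053 0.3037] F [-0.1  0.3  0.4] w 0.0299 g 0.0 yaw 1.424 tilt [-0. -0.]
shift share [-0.0028  0.0018  0.2054] turn z share 0.0004 j [ 0.41  0.17  1.88 -0.    1.09 -1.01]
```

Call:
apply_moves:
  commands:
    - [[-0.003,0.002,0.07],[0,0,0],0.35]
    - [[0,0,0.05],[0,0,0],0.35]
    - [[0,0,0.025],[0,0,0],0.35]
    - [[0,0,0.02],[0,0,0],0.35]
    - [[0,0,0.02],[0,0,0],0.35]
    - [[0,0,0.02],[0,0,0],0.35]
    - [[0,0,0],[0,0,0],0.35]

```text
time_s: 2.4
tool_pos: [0.4679, 0.2062, 0.2008]
ee_rot: [0.073, 0.997, -0.0, -0.0]
ft_force: [0.2, 0.4, 0.7]
width: 0.0295
gripper_force: 0.0
```

Call:
apply_moves:
  commands:
    - [[0,0.006,0],[0,0,0],0.35]
    - [[0,0.004,0],[0,0,0],0.35]
    - [[0,0.002,0],[0,0,0],0.35]
    - [[0,0.002,0],[0,0,0],0.35]

```text
time_s: 2.9
tool_pos: [0.4693, 0.2131, 0.2016]
ee_rot: [0.073, 0.997, -0.0, 0.0]
ft_force: [1.0, -4.1, 2.6]
width: 0.0301
gripper_force: 1.9
```

Call:
apply_moves:
  commands:
    - [[0,0.002,0],[0,0,0],0.35]
    - [[0,0.002,0],[0,0,0],0.35]

```text
time_s: 3.15
tool_pos: [0.4694, 0.2151, 0.2014]
ee_rot: [0.073, 0.997, -0.0, -0.0]
ft_force: [-0.8, -3.5, 2.8]
width: 0.0297
gripper_force: 2.0
```

Call:
apply_moves:
  commands:
    - [[0,0.002,0],[0,0,0],0.35]
    - [[0,0.002,0],[0,0,0],0.35]

```text
time_s: 3.4
tool_pos: [0.4696, 0.2172, 0.2013]
ee_rot: [0.073, 0.997, -0.0, -0.0]
ft_force: [-1.3, -4.1, 2.9]
width: 0.0301
gripper_force: 2.1
```

Call:
apply_moves:
  commands:
    - [[0,0.002,0],[0,0,0],0.35]
    - [[0,0.002,0],[0,0,0],0.35]

```text
time_s: 3.65
tool_pos: [0.4699, 0.2192, 0.2013]
ee_rot: [0.073, 0.997, -0.0, -0.0]
ft_force: [-1.1, -4.1, 2.5]
width: 0.03
gripper_force: 2.1
```

Call:
apply_moves:
  commands:
    - [[0,0.004,0],[0,0,0],0.35]
    - [[0,0,0],[0,0,0.038],0.35]
    - [[-0.004,0.0165,0],[0,0,0.0477],0.35]
    - [[-0.004,0.0165,0],[0,0,0.0477],0.35]

```text
time_s: 4.15
tool_pos: [0.4798, 0.2355, 0.2012]
ee_rot: [0.281, 0.96, -0.0, 0.0]
ft_force: [0.6, -4.3, 0.1]
width: 0.0301
gripper_force: 2.0
```

```bash
cat >> h.py <<'E'
def bar():
    s=env.get_state();Rm=R.from_quat(s["ee_rot"]).as_matrix();y=np.arctan2(Rm[1,1],Rm[0,1])
    d=Rm.T@(AX-s["tool_pos"]);phi=y-(np.pi/2+PSI)
    print("phi",round(phi,3),"centre in tool mm",np.round(d[:2]*1e3,1),"F tool",np.round(Rm.T@s["ft_force"],1))
E
python3 -c "
from h import *
bar()"
```

```text
phi -0.421 centre in tool mm [-57.   -8.3] F tool [-2.9 -3.3 -0.1]
```

Call:
apply_moves:
  commands:
    - [[-0.004,0.0165,0],[0,0,0.0477],0.35]
    - [[-0.004,0.0165,0],[0,0,0.0477],0.35]
    - [[-0.004,0.0165,0],[0,0,0.0477],0.35]
    - [[-0.004,0.0165,0],[0,0,0.0477],0.35]
    - [[-0.004,0.0165,0],[0,0,0.0477],0.35]

```text
time_s: 4.78
tool_pos: [0.5163, 0.2543, 0.2009]
ee_rot: [0.613, 0.79, -0.001, -0.0]
ft_force: [-2.6, -2.8, 0.7]
width: 0.0301
gripper_force: 1.6
```

```bash
python3 -c "
from h import *
bar()"
```

```text
phi -1.171 centre in tool mm [-56.6  -6.9] F tool [-2.1 -3.2 -0.7]
```

Call:
apply_moves:
  commands:
    - [[-0.004,0.0165,0],[0,0,0.0477],0.35]
    - [[-0.0007,0.0045,0],[0,0,0.0127],0.35]
    - [[0,0,0],[0,0,0],0.35]

```text
time_s: 5.15
tool_pos: [0.5273, 0.2545, 0.201]
ee_rot: [0.683, 0.731, 0.0, -0.0]
ft_force: [-1.2, -0.2, -0.7]
width: 0.0296
gripper_force: 0.5
```

Call:
apply_moves:
  commands:
    - [[-0.0003,0.0025,0],[0,0,0.007],0.35]
    - [[-0.0003,0.0025,0],[0,0,0.007],0.35]

```text
time_s: 5.4
tool_pos: [0.5295, 0.2541, 0.2011]
ee_rot: [0.699, 0.715, -0.0, -0.0]
ft_force: [-3.7, -0.0, -2.2]
width: 0.0298
gripper_force: 1.5
```

```bash
python3 -c "
from h import *
bar()"
```

```text
phi -1.401 centre in tool mm [-56.3  -7.2] F tool [ 0.1 -3.7  2.2]
```

Continue to the stop in small pushes.

Call:
apply_moves:
  commands:
    - [[0,0.003,0],[0,0,0.004],0.35]
    - [[0,0.002,0],[0,0,0],0.35]

```text
time_s: 5.65
tool_pos: [0.5303, 0.254, 0.2009]
ee_rot: [0.704, 0.71, -0.002, -0.002]
ft_force: [-12.7, 1.7, 3.6]
width: 0.0298
gripper_force: 6.6
```

Call:
apply_moves:
  commands:
    - [[0,0.002,0],[0,0,0.004],0.35]

```text
time_s: 5.78
tool_pos: [0.5305, 0.2539, 0.2008]
ee_rot: [0.708, 0.706, -0.003, -0.002]
ft_force: [-16.7, 0.2, 7.2]
width: 0.0297
gripper_force: 8.4
```

Call:
apply_moves:
  commands:
    - [[0,-0.016,0],[0,0,-0.004],0.35]
    - [[0,0,-0.06],[0,0,0],0.5]
    - [[0,0,-0.12],[0,0,0],0.65]
    - [[-0.1,-0.006,0],[0,0,0],0.65]
    - [[-0.12,-0.006,0],[0,0,0],0.65]
    - [[-0.12,-0.006,0],[0,0,0],0.65]
    - [[-0.12,-0.006,0],[0,0,0],0.65]
    - [[-0.12,-0.006,0],[0,0,0],0.65]

```text
time_s: 6.78
tool_pos: [0.5139, -0.0381, 0.2922]
ee_rot: [0.703, 0.711, 0.001, 0.001]
ft_force: [0.5, -0.5, -0.1]
width: 0.0556
gripper_force: 0.0
```

Call:
apply_moves:
  commands:
    - [[-0.12,-0.006,0],[0,0,0],0.65]
    - [[-0.12,-0.006,0],[0,0,0],0.65]
    - [[-0.12,-0.006,0],[0,0,0],0.65]
    - [[-0.12,-0.006,0],[0,0,0],0.65]
    - [[-0.1,-0.006,0],[0,0,0],0.65]
    - [[-0.08,0,0],[0,0,0],0.65]
    - [[0,0,0],[0,0,0],0.65]

```text
time_s: 7.65
tool_pos: [0.502, -0.3692, 0.2917]
ee_rot: [0.704, 0.71, -0.0, 0.001]
ft_force: [0.9, 0.3, -0.3]
width: 0.0554
gripper_force: 0.0
```

Run:
```python
from h import *
import pickle
go([.492,-.352,.084],1.55-np.pi/2)
i=viewer.camera_info("wrist");pickle.dump(i,open("w1.pkl","wb"));snap("wrist","w1");snap("scene","s1")
print("bench sees grip at",proj(i,[.492,-.352,.055]),"tip",proj(i,[.497,-.163,.014]))
tiles([("w1",180,60,280,210,1.42),("scene1" if 0 else "s1",305,150,100,82,3.6)],"t2")
```

```text
t 7.65 pos [ 0.502  -0.3692  0.2917] F [ 0.9  0.3 -0.3] w 0.0554 g 0.0 yaw 0.008 tilt [ 0.002 -0.002]
shift share [ 0.0355 -0.0205  0.4152] turn z share 0.0091 j [-0.64  0.36  1.65 -0.    1.13 -0.64]
bench sees grip at [311.80264677 167.53671764] tip [317.76540473 -21.811257  ]
```

View pics/w1.png

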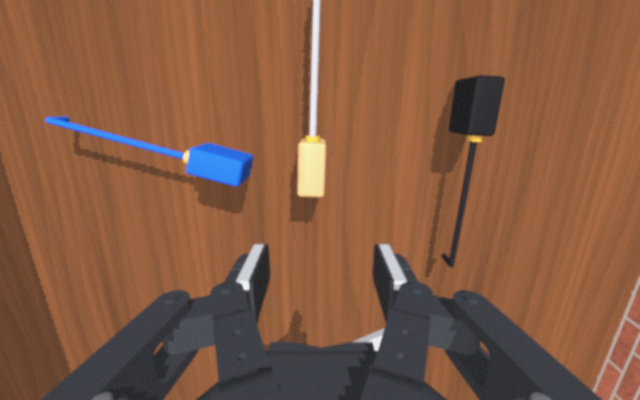

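Run:
```python
from h import *
import pickle
i=pickle.load(open("w1.pkl","rb"))
a=onz(i,313.3,132,.04);b=onz(i,317,2,.04);print(a,b,np.arctan2(*(b-a)[1::-1]),onz(i,312.6,167,.055))
g=onz(i,312.6,167,.055)
go([g[0],g[1],.084],np.arctan2(*(b-a)[1::-1])-np.pi/2)
```

```text
[ 0.49322217 -0.31601147  0.04      ] [ 0.49665537 -0.19270861  0.04      ] 1.542959827615929 [ 0.49285094 -0.35141318  0.055     ]
t 7.75 pos [ 0.5019 -0.3664  0.2914] F [-0.3  0.6 -0.1] w 0.0556 g 0.0 yaw 0.01 tilt [ 0.001 -0.   ]
shift share [ 0.0303 -0.0182  0.4148] turn z share 0.0119 j [-0.63  0.36  1.65  0.    1.13 -0.64]
```

View pics/t2.png

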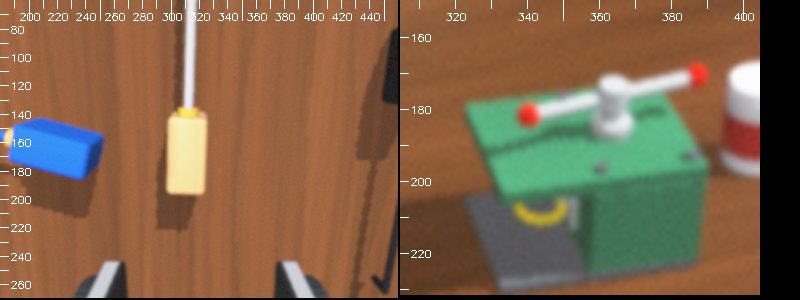

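The wrist view shows the wooden grip at (313,167), clear of the blue look-alike. The scene crop shows the bar turned about 80°.

Call:
apply_moves:
  commands:
    - [[0.03,-0.018,0],[0,0,0.011],0.65]
    - [[0,0,0.1],[0,0,0],0.65]
    - [[0,0,0.1],[0,0,0],0.65]
    - [[0,0,0.1],[0,0,0],0.65]
    - [[0,0,0.06],[0,0,0],0.65]
    - [[0,0,0.035],[0,0,0],0.65]
    - [[0,0,0.02],[0,0,0],0.65]
    - [[0,0,0],[0,0,0],0.65]

```text
time_s: 8.75
tool_pos: [0.4931, -0.3512, 0.0842]
ee_rot: [0.715, 0.699, 0.0, 0.0]
ft_force: [0.0, 0.3, 0.0]
width: 0.0556
gripper_force: 0.0
```

Call:
apply_moves:
  commands:
    - [[0,0,0],[0,0,0],0.2]
    - [[0,0,0],[0,0,0],0.2]
    - [[0,0,0],[0,0,0],0.2]
    - [[0,0,0],[0,0,0],0.2]
  newtons: 60

```text
time_s: 9.25
tool_pos: [0.4933, -0.3518, 0.0852]
ee_rot: [0.716, 0.699, 0.0, 0.001]
ft_force: [-1.7, 1.3, 7.3]
width: 0.029
gripper_force: 60.4
```

Run:
```python
from h import *
go([.4928,-.352,.12],PSI)
```

```text
t 9.25 pos [ 0.4933 -0.3518  0.0852] F [-1.7  1.3  7.3] w 0.029 g 60.4 yaw -0.024 tilt [ 0.001 -0.001]
shift share [-0.0005 -0.0009 -0.0697] turn z share 0.0394 j [-0.62  0.6   1.81 -0.    0.73 -0.6 ]
```

Call:
apply_moves:
  commands:
    - [[0,0,-0.03],[0,0,0],0.2]
    - [[0,0,-0.043],[0,0,0],0.2]
    - [[0,0,0],[0,0,0.0394],0.2]
    - [[0,0,0],[0,0,0],0.2]

```text
time_s: 9.75
tool_pos: [0.4928, -0.3514, 0.1213]
ee_rot: [0.757, 0.653, 0.0, 0.0]
ft_force: [-0.5, -0.1, -3.5]
width: 0.0294
gripper_force: 59.6
```

Run:
```python
from h import *
E=BO-.036*by;print(E)
go(E-.31*by+[0,0,.122],PSI)
```

```text
[0.51440492 0.13736685 0.        ]
t 9.75 pos [ 0.4928 -0.3514  0.1213] F [-0.5 -0.1 -3.5] w 0.0294 g 59.6 yaw -0.147 tilt [ 0.001 -0.   ]
shift share [ 0.3532 -0.1012 -0.0016] turn z share 0.0002 j [-0.62  0.54  1.8   0.    0.79 -0.47]
```

Call:
apply_moves:
  commands:
    - [[0.08,-0.05,0],[0,0,0],0.2]
    - [[0.08,-0.05,0],[0,0,0],0.2]
    - [[0.08,0,-0.002],[0,0,0],0.2]
    - [[0.08,0,0],[0,0,0],0.2]
    - [[0.034,0,0],[0,0,0],0.2]
    - [[0,0,0],[0,0,0],0.2]

```text
time_s: 10.5
tool_pos: [0.4695, -0.1682, 0.1215]
ee_rot: [0.756, 0.654, -0.0, -0.0]
ft_force: [-0.4, -0.5, -2.2]
width: 0.0297
gripper_force: 60.2
```

Run:
```python
from h import *
import pickle
E=BO-.036*by
go(E-.31*by+[0,0,.122],PSI)
I={n:viewer.camera_info(n) for n in("scene","side","wrist")};pickle.dump(I,open("i2.pkl","wb"))
s=env.get_state();Rm=R.from_quat(s["ee_rot"]).as_matrix();tip=s["tool_pos"]+.19*Rm[:,0]+[0,0,-.071];
for n in I: snap(n,n+"2");print(n,"tip",proj(I[n],tip),"eye",proj(I[n],E+[0,0,.0375]),"bend",proj(I[n],tip+[0,0,.0295]))
w=I["wrist"]
tiles([("wrist2",220,0,200,150,2),("scene2",285,170,100,75,4),("side2",320,180,90,67,4.4)],"t3")
```

```text
t 10.5 pos [ 0.4695 -0.1682  0.1215] F [-0.4 -0.5 -2.2] w 0.0297 g 60.2 yaw -0.144 tilt [-0. -0.]
shift share [-0.0023 -0.0014 -0.001 ] turn z share 0.0011 j [-0.35  0.42  2.04 -0.    0.68 -0.2 ]
scene tip [307.10145837 207.85904755] eye [343.6409147  206.35270983] bend [306.95978981 200.18688176]
side tip [355.02380555 221.46886866] eye [337.88124909 256.15033591] bend [355.91277175 215.00275507]
wrist tip [ 322.96978047 -203.94218127] eye [ 323.91290993 -430.65196462] bend [ 323.57886679 -300.80020398]
```

View pics/t3.png

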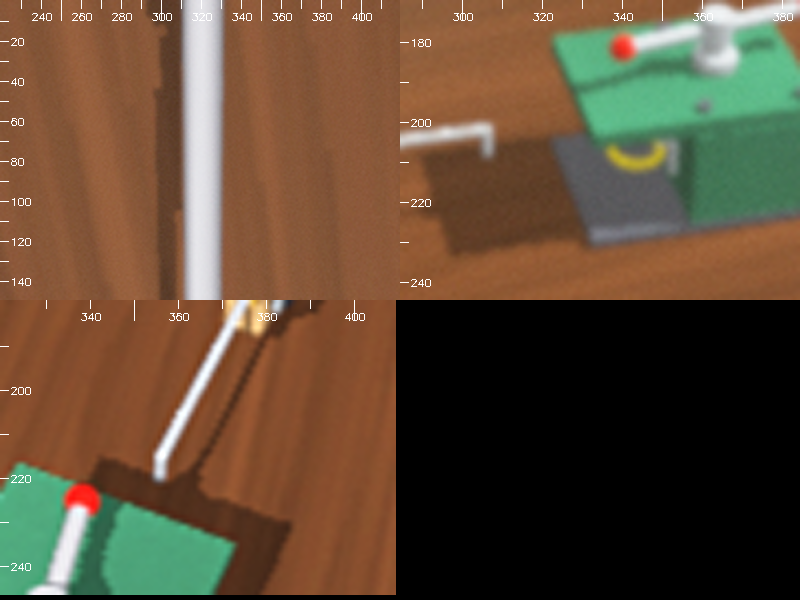

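Run:
```python
from h import *
import pickle
I=pickle.load(open("i2.pkl","rb"));S,D=I["scene"],I["side"]
for a,b in(((306.5,208.5),(355.9,220.2)),((307,202),(355.9,214.7))):
    p=tri([ray(S,*a),ray(D,*b)]);print(p,proj(S,p)-a,"block xy",(p-BO)@bx,(p-BO)@by)
E=BO-.036*by
for r in(.0165,.0235):
    q=np.array([proj(S,E+[r*np.cos(t),r*np.sin(t),.0375]) for t in np.linspace(0,6.28,90)]);print(r,q.min(0),q.max(0))
a=cv2.imread("pics/scene2.png").astype(int);m=(a[:,:,2]>130)&(a[:,:,1]>110)&(a[:,:,0]<90)&(np.arange(400)[:,None]>195)&(np.arange(400)[:,None]<220)&(abs(np.arange(640)-343)<15)
ys,xs=np.nonzero(m);print(xs.min(),xs.max(),ys.min(),ys.max())
```

```text
[0.49663014 0.01622152 0.05003674] [-0.49983007 -0.33251787] block xy 0.00028366085137237 -0.15844204674822424
[0.49858413 0.01760365 0.07605717] [-0.50386758 -0.34140901] block xy 0.0020124798880280202 -0.15678688734673485
0.0165 [338.47145176 203.33825107] [348.81339955 209.42130988]
0.0235 [336.27968327 202.07522255] [351.01000599 210.73966484]
337 351 206 212
```

The hook tip is on the eye's centre line, at block x of about 1 mm and z of about 50 mm. Next I go in and lower it.

Call:
apply_moves:
  commands:
    - [[0.06,-0.002,0],[0,0,0.001],0.2]
    - [[0.06,0,0],[0,0,0],0.2]
    - [[0.06,0,0],[0,0,0],0.2]
    - [[0.04,0,0],[0,0,0],0.2]
    - [[0.023,0,0],[0,0,0],0.2]
    - [[0,0,0],[0,0,0],0.2]

```text
time_s: 11.4
tool_pos: [0.4868, -0.0488, 0.1214]
ee_rot: [0.758, 0.652, -0.0, 0.0]
ft_force: [-0.2, -0.2, -2.9]
width: 0.0293
gripper_force: 60.2
```

Call:
apply_moves:
  commands:
    - [[0,0,0.016],[0,0,0],0.2]
    - [[0,0,0.01],[0,0,0],0.2]
    - [[0,0,0],[0,0,0],0.2]

```text
time_s: 11.78
tool_pos: [0.4861, -0.049, 0.1077]
ee_rot: [0.759, 0.652, -0.0, -0.0]
ft_force: [-0.0, -0.2, -2.0]
width: 0.0293
gripper_force: 60.2
```

Call:
apply_moves:
  commands:
    - [[0,0,0.013],[0,0,0],0.2]
    - [[0,0,0.012],[0,0,0],0.2]
    - [[0,0,0],[0,0,0],0.2]

```text
time_s: 12.15
tool_pos: [0.4862, -0.0486, 0.0953]
ee_rot: [0.758, 0.652, -0.0, -0.0]
ft_force: [0.2, -1.2, -3.4]
width: 0.0293
gripper_force: 60.2
```

Run:
```python
from h import *
E=BO-.036*by
go(E-.19*by+[0,0,.095],PSI)
snap("scene","scene3");tiles([("scene3",285,170,100,75,4)],"t4")
```

```text
t 12.15 pos [ 0.4862 -0.0486  0.0953] F [ 0.2 -1.2 -3.4] w 0.0293 g 60.2 yaw -0.151 tilt [-0.001  0.   ]
shift share [-0.0039  0.001   0.0006] turn z share -0.0009 j [-0.1   0.46  2.07 -0.    0.62  0.05]
```

View pics/t4.png

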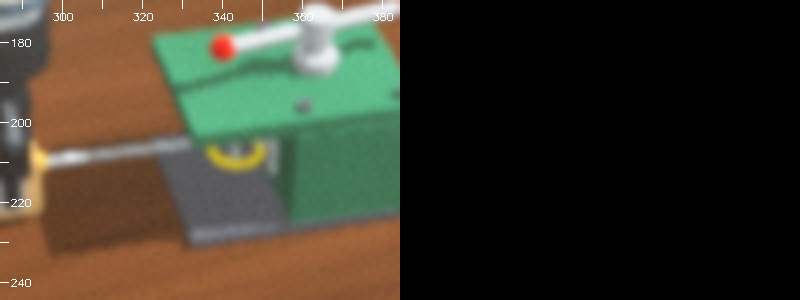

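The tip stands inside the ring at about (344,207). Next, the pull.

Call:
apply_moves:
  commands:
    - [[-0.015,0,0],[0,0,0],0.2]
    - [[-0.01,0,0],[0,0,0],0.2]
    - [[-0.01,0,0],[0,0,0],0.2]
    - [[-0.02,0,0],[0,0,0],0.2]

```text
time_s: 12.7
tool_pos: [0.4825, -0.076, 0.096]
ee_rot: [0.758, 0.652, 0.0, 0.0]
ft_force: [0.9, 4.0, -3.1]
width: 0.0295
gripper_force: 60.1
```

Call:
apply_moves:
  commands:
    - [[-0.02,0,0],[0,0,0],0.2]
    - [[-0.02,0,0],[0,0,0],0.2]
    - [[-0.02,0,0],[0,0,0],0.2]
    - [[-0.02,0,0],[0,0,0],0.2]
    - [[-0.02,0,0],[0,0,0],0.2]
    - [[-0.02,0,0],[0,0,0],0.2]
    - [[-0.01,0,0],[0,0,0],0.2]

```text
time_s: 13.58
tool_pos: [0.472, -0.1406, 0.0957]
ee_rot: [0.758, 0.652, -0.0, -0.0]
ft_force: [0.8, 3.2, -3.7]
width: 0.0294
gripper_force: 60.1
```

Run:
```python
from h import *
go(BO-.136*by-.19*by+[0,0,.095],PSI)
```

```text
t 13.57 pos [ 0.472  -0.1406  0.0957] F [ 0.8  3.2 -3.7] w 0.0294 g 60.1 yaw -0.151 tilt [-0.001  0.   ]
shift share [-0.0176  0.0019  0.0015] turn z share -0.0009 j [-0.29  0.46  2.06 -0.    0.62 -0.14]
```

Call:
apply_moves:
  commands:
    - [[-0.01,0,0],[0,0,0],0.2]
    - [[-0.01,0,0],[0,0,0],0.2]
    - [[-0.008,0,0],[0,0,0],0.2]

```text
time_s: 13.95
tool_pos: [0.4702, -0.154, 0.0958]
ee_rot: [0.758, 0.652, -0.0, -0.0]
ft_force: [-0.3, 3.0, -3.3]
width: 0.0293
gripper_force: 60.1
```

Call:
apply_moves:
  commands:
    - [[-0.005,0,0],[0,0,0],0.2]
    - [[-0.003,0,0],[0,0,0],0.2]

```text
time_s: 14.2
tool_pos: [0.4697, -0.1579, 0.0958]
ee_rot: [0.758, 0.652, -0.0, -0.0]
ft_force: [-0.4, 3.3, -2.6]
width: 0.0295
gripper_force: 60.1
```

Call:
apply_moves:
  commands:
    - [[-0.004,0,0],[0,0,0],0.2]
    - [[-0.003,0,0],[0,0,0],0.2]

```text
time_s: 14.45
tool_pos: [0.4691, -0.1604, 0.0957]
ee_rot: [0.759, 0.651, 0.0, -0.001]
ft_force: [2.1, 17.3, -3.5]
width: 0.0299
gripper_force: 60.0
```

Call:
apply_moves:
  commands:
    - [[-0.002,0,0],[0,0,0],0.2]
    - [[-0.002,0,0],[0,0,0],0.2]

```text
time_s: 14.7
tool_pos: [0.4686, -0.1609, 0.0954]
ee_rot: [0.759, 0.651, 0.001, -0.002]
ft_force: [4.8, 28.3, -4.7]
width: 0.0291
gripper_force: 59.9
```

Call:
apply_moves:
  commands:
    - [[0.014,0,0],[0,0,0],0.2]
    - [[0.014,0,0],[0,0,0],0.2]
    - [[0,0,0],[0,0,0],0.2]

```text
time_s: 15.08
tool_pos: [0.4715, -0.1493, 0.096]
ee_rot: [0.758, 0.652, 0.0, 0.0]
ft_force: [-0.9, -0.2, -2.5]
width: 0.029
gripper_force: 60.1
```

Call:
apply_moves:
  commands:
    - [[0,0,-0.02],[0,0,0],0.2]
    - [[0,0,-0.03],[0,0,0],0.2]
    - [[0,0,-0.03],[0,0,0],0.2]
    - [[0,0,0],[0,0,0],0.2]

```text
time_s: 15.58
tool_pos: [0.4722, -0.1499, 0.1377]
ee_rot: [0.758, 0.652, 0.001, 0.001]
ft_force: [0.8, -1.3, -3.3]
width: 0.029
gripper_force: 60.2
```

Run:
```python
from h import *
go([.49,-.31,.0852],PSI)
```

```text
t 15.57 pos [ 0.4722 -0.1499  0.1377] F [ 0.8 -1.3 -3.3] w 0.029 g 60.2 yaw -0.151 tilt [ 0.003 -0.001]
shift share [-0.3112  0.083   0.1054] turn z share -0.001 j [-0.31  0.39  2.04 -0.    0.71 -0.16]
```

Call:
apply_moves:
  commands:
    - [[-0.07,0,0],[0,0,0],0.2]
    - [[-0.1,0,0],[0,0,0],0.2]
    - [[-0.08,0.04,0],[0,0,0],0.2]
    - [[-0.06,0.043,0],[0,0,0],0.2]
    - [[0,0,0.04],[0,0,0],0.2]
    - [[0,0,0.04],[0,0,0],0.2]
    - [[0,0,0.014],[0,0,0],0.2]
    - [[0,0,0],[0,0,0],0.2]

```text
time_s: 16.58
tool_pos: [0.4887, -0.3087, 0.0886]
ee_rot: [0.758, 0.652, -0.0, -0.0]
ft_force: [-0.2, -0.0, -3.2]
width: 0.0293
gripper_force: 60.2
```

Run:
```python
from h import *
go([.49,-.31,.0852],PSI)
```

```text
t 16.57 pos [ 0.4887 -0.3087  0.0886] F [-0.2 -0.  -3.2] w 0.0293 g 60.2 yaw -0.151 tilt [-0.001  0.001]
shift share [-0.0022  0.0029  0.0067] turn z share -0.0009 j [-0.57  0.56  1.88 -0.    0.7  -0.42]
```

Call:
apply_moves:
  commands:
    - [[0,0,0.004],[0,0,0],0.2]
    - [[0,0,0.003],[0,0,0],0.2]
    - [[0,0,0],[0,0,0],0.2]

```text
time_s: 16.95
tool_pos: [0.4891, -0.3089, 0.0856]
ee_rot: [0.758, 0.652, 0.0, 0.0]
ft_force: [-0.1, -0.2, -2.7]
width: 0.0294
gripper_force: 60.2
```

Call:
apply_moves:
  commands:
    - [[0,0,0.002],[0,0,0],0.2]
    - [[0,0,0.001],[0,0,0],0.2]

```text
time_s: 17.2
tool_pos: [0.4892, -0.309, 0.0851]
ee_rot: [0.758, 0.652, 0.0, 0.0]
ft_force: [-3.9, 4.1, 16.5]
width: 0.0291
gripper_force: 62.3
```

Call:
apply_moves:
  commands:
    - [[0,0,-0.002],[0,0,0],0.3]
    - [[0,0,0],[0,0,0],0.5]
    - [[0,0,0],[0,0,0],0.65]
    - [[0,0,0],[0,0,0],0.65]
    - [[0,0,-0.05],[0,0,0],0.65]
    - [[0,0,-0.1],[0,0,0],0.65]
    - [[0,0,-0.12],[0,0,0],0.65]
    - [[0,0,-0.1],[0,0,0],0.65]

```text
time_s: 18.2
tool_pos: [0.4891, -0.309, 0.2722]
ee_rot: [0.758, 0.652, 0.0, 0.001]
ft_force: [1.1, -0.4, 0.2]
width: 0.0557
gripper_force: 0.0
```

Run:
```python
from h import *
go([.49,-.31,.3],PSI)
snap("scene","scene5");snap("side","side5")
tiles([("scene5",165,150,240,100,1.65),("side5",285,120,140,180,1.65),("scene5",290,150,110,82,3.6),("side5",290,200,100,75,4)],"t5")
```

```text
t 18.2 pos [ 0.4891 -0.309   0.2722] F [ 1.1 -0.4  0.2] w 0.0557 g 0.0 yaw -0.151 tilt [ 0.001 -0.001]
shift share [-0.0017  0.0022 -0.0556] turn z share -0.0009 j [-0.57  0.31  1.77 -0.    1.06 -0.42]
```

View pics/t5.png

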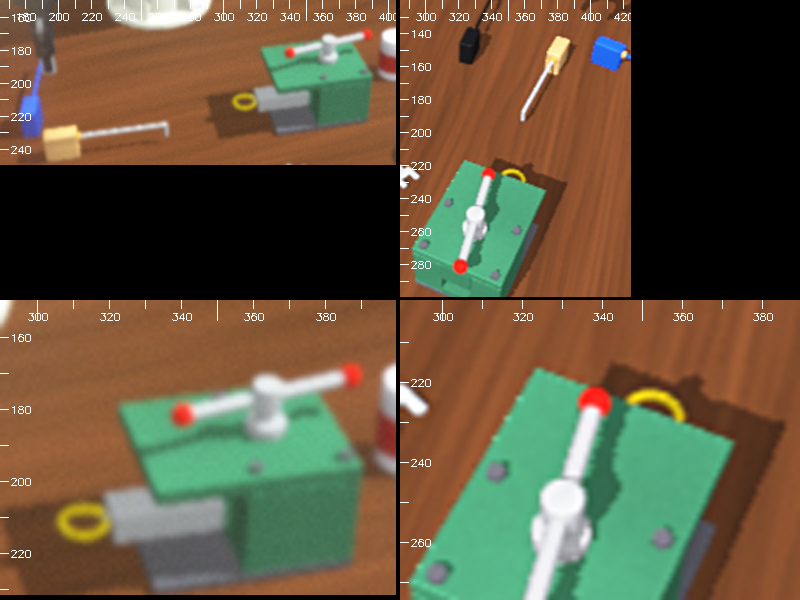

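The slide is out with the eye at about scene (313,211), clear of the hook, which stands on the bench. I check the travel and bar angle, then hand in.

Run:
```python
from h import *
S=viewer.camera_info("scene");D=viewer.camera_info("side")
p=onz(S,312.8,211.2,.0375);print("eye block y",(p-BO)@by)
a=onz(S,340.2,181.2,.145);b=onz(S,387.3,170.3,.145);print("bar",np.arctan2(*(b-a)[1::-1])-PSI, "->",np.arctan2(*(a-b)[1::-1])-PSI)
ok=(p-BO)@by<-.131
if ok: print(ticket.finish_job())
```

```text
eye block y -0.13753383352241616
bar 1.747051553627662 -> -1.3945410999621313
the job is handed in; nothing more can be done
None
```

The job is handed in: the lock screw gave clockwise and went to its stop (measured at about -1.39 rad), the slide is drawn out to its stop (about 0.10 m), and the hook stands on the bench clear of the eye, though I never tried the screw's other way because the first way gave freely at 3 to 4 N.

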